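# Store the spare clamping ring at the stop of the bent rail

### The job

Put the loose dark metal clamping ring away on the bent rod rail: set it over the rod's upright free end and let go so that it hangs on the rod, then take it anew by its rim, slide it along the rod round the corner and push it firmly up against the stop collar. Leave it hanging there against the stop, and leave the jar, the timer and the roll of tape where they are.

Things in the scene. Friction and masses are not known exactly. Their poses are not given: they have to be found in the camera images.
- clamp_ring: loose plain ring of dark anodised aluminium, 66 mm outer diameter, 26 mm bore (20 mm rim), 22 mm thick, 0.1 to 0.2 kg, lying flat on the desk at the start. Origin: centre of one flat face (the underside at the start); its z axis is the ring's axis, from that face to the other: the ring's middle is 11 mm along +z. Hanging on the rod, its top is 25 mm above the rod's axis
- rail: fixed rail of slippery 10 mm steel rod. Origin: on the desk under the post; z up. Rod axis in this frame (mm): up at (0,0), bends to -x; leg 2 at y=0, z=65 from x=-20 to -80; level corner, radius 35, centre (-80,35); leg 1 at x=-115, z=65 from y=35 to 90; bend upward, radius 45, centre y=90, z=110; upright end at x=-115, y=135 to z=140. Foot plate 85 x 110 mm
- riser_tip (a point): rounded top of the rod's upright free end, on its axis, 140 mm above the desk; upright for 25 mm below that, then the bend begins
- corner (a point): where the lines of leg 1 and leg 2 meet, 65 mm above the desk (the rod itself cuts the corner with a 35 mm radius)
- leg1 (a point): point on the rod's axis at the middle of leg 1's level straight, which runs along the rail's y, 65 mm above the desk. A ring let go on the upright end slides down round the bend by itself and comes to hang somewhere on leg 1 or on the foot of the bend, perhaps askew; it must then be taken anew
- stop_face (a point): centre (on the rod's axis) of the face of the stop collar that meets the ring: a dark collar, 20 mm diameter, 10 mm long, clamped on leg 2, 38 to 56 mm before the post; it does not yield. Its axes are the rail's: x points from leg 1's side into the collar. Above the collar and the rod there is free room for fingers
- jar: bystander: specimen jar, 61 mm wide and 62 mm tall, origin at the centre of its underside
- timer: bystander: flat lab timer, 60 x 64 x 18 mm, origin at the centre of its underside
- tape: bystander: roll of tape lying flat, 104 mm wide and 25 mm tall, origin at the centre of its underside
There are look-alikes about, which are no part of the job. Leave any blue or turquoise look-alike of the clamp_ring alone.

How it is judged:
By the outcome, as a careful person would: the job done as asked, in the order asked, and still so for the second after the job is handed in, with the robot touching nothing.
It also fails if it takes over 51 s, if anything falls off the work surface, if the arm or the gripper's body presses on something with over 40 N, if the wrist force passes 120 N, or if a joint passes its speed limit or range.

### The arm

A 6-joint arm with a two-finger parallel gripper is mounted at the origin on a cart in front of the work surface, level with it; the furniture and walls round the work are solid. World frame = base frame: x ahead of the robot, y to its left, z up, the work surface at z = 0. Lengths are in m, angles in rad, forces in N, time in s.
With the tool pointing down it reaches from about 0.3 to 0.825 m from the base axis. Payload 5.4 kg.
Tool frame: the origin (TCP) lies between the finger pads; the fingertips stand nose_length ahead of it and the grasp point (between the pads) lies 11 mm behind it (nose_length is the distance from the TCP to the fingertips, in m); z points along the fingers, y is the line along which they close (so a half turn about z gives the same grasp; the last joint's range is limited). The gripper opens to 92 mm and grips with 3 to 60 N. Pads are 20 mm wide; open, the fingers measure 128 mm over their backs; the gripper's body (75 mm by 189 mm) begins 69 mm behind the grasp point.
Start: joints at [0.982, 0.158, 1.597, -0, 1.386, -0.21], TCP at [0.213, 0.534, 0.223] pointing down, gripper open.
Joint ranges: [-2.91, 2.91], [-0.94, 2.29], [0.18, 2.7], [-1.29, 4.43], [0.17, 2.64], [-3, 3]. Speed limits (rad/s): [2.57, 2.57, 3.14, 3.14, 3.14, 3.14].

### API

Orientations are given as a unit quaternion [w, x, y, z].
In Python, from cell import * gives the robot as it stands. The module is installed in compiled form; this text tells all that it offers.
- The arm moves only by the tool play_rows, never from a script. Its argument "plan" is a list of rows, each an object with "delta_pos": the shift along the tool's x, y, z as a fraction of full scale, a list of three; "rotation": the turn, a rotation vector about the tool's x, y, z as a fraction of full scale, a list of three; "claw": the closure, from 0 (fully open) to 1 (shut). A call has 1 to 12 rows; each row shifts and turns the commanded pose from where the row before left it, along the tool's axes as they then stand; what a row does not reach is not made up. Full scale, the value 1, is 60 mm for a shift and 0.15 rad for a turn. A row lasts 1/8 s, in which the tool goes at most 62.5 mm and 10.7 degrees, less where a joint would pass 70% of its speed; a pose out of reach is approached as far as the arm can. A call with a number of a shift or a turn outside -1 to 1 is refused whole. A call with a gripper value outside its range is refused whole. The fingers move at their own pace and stop on an object; "squeeze" is the grip in N (left out, the last holds). Time passes only in rows, so rows that do not move let the fingers close. It gives the time, the measured TCP pose, the force, the opening and the grip force at its end, in the units of the state.
- read_state(): the state, without advancing time (a new reading comes with each control period).
- get_image(name): name is "side" or "top" or "wrist"; returns a dict with "pixels" (400x640x3 uint8, red, green, blue), "mtx" (3x3 intrinsics, pixels), "k1" (the pictures are not rectified: a ray, as slopes to the right and down, at radius r is drawn at 1 + k1 r^2 times it, then the intrinsics apply), "position" and "rotation" of the camera in the world. Camera axes: x right, y down, z forward; pixel columns grow to the right and rows downward; lengths in m; the calibration is good to about 2 mm. A picture is of the moment at which its call begins. There is no depth.
- close_job(): hands the job in; it is judged then, once.
The state is a dict: "time_s": time; "joint_positions": joint angles; "qvel": joint speeds; "tau": joint torques, N m; "position": TCP position; "tool_rot": TCP orientation; "ft_force": force on the tool from outside, world axes, zero at the start; "moment": the same for the moment, N m; "opening": opening from 0.0 (shut) to 1.0 (fully open); "grasp_force": force on a finger pad.
Only numpy, scipy, OpenCV 4.12 (cv2) and the standard library are available. Lean on these libraries where they do the work, as an engineer would, in place of code of your own. Each camera call takes 0.05 s, during which the arm holds its last target. There are 200 camera calls.

## Working session

There is one attempt and no reset: what is moved stays moved. The work goes in short steps, Python scripts to look and compute and a tool call to move; the robot and the scene stay as the last step left them, time stands still between calls to the robot, and variables do not carry over. Pictures are saved under pics/ and viewed, at most 10 in all, crops included, and the job is handed in when it is done.

Besides the shell and the picture viewer there is one more tool, called after "Emit:" by a JSON object that holds its "fn" and its "kwargs". play_rows: Moves the arm, as the interface text tells. Shift numbers are shares of 60 mm and turn numbers shares of 0.15 rad, none past 1 either way. Its arguments: {"type":"object","properties":{"plan":{"type":"array"},"squeeze":{"type":"number"}},"required":["plan"]}

```bash
mkdir -p pics
cat > h.py <<'E'
from cell import *
import numpy as np, cv2
from scipy.spatial.transform import Rotation as R
def rotm(r):
    r=np.array(r,float)
    return r if r.shape==(3,3) else R.from_quat(r[[1,2,3,0]]).as_matrix()
def snap(name,fn=None):
    im=get_image(name)
    im['R']=rotm(im['rotation']); im['bgr']=cv2.cvtColor(np.array(im['pixels']),cv2.COLOR_RGB2BGR)
    if fn: cv2.imwrite('pics/'+fn,im['bgr'])
    return im
def ray(im,u,v):
    K=np.array(im['mtx']); d=np.array([(u-K[0,2])/K[0,0],(v-K[1,2])/K[1,1]]); s=d.copy()
    for _ in range(20): s=d/(1+im['k1']*(s@s))
    r=im['R']@np.array([s[0],s[1],1]); return np.array(im['position']),r/np.linalg.norm(r)
def onz(im,u,v,z):
    p,r=ray(im,u,v); return p+r*(z-p[2])/r[2]
def proj(im,P):
    K=np.array(im['mtx']); c=im['R'].T@(np.array(P)-im['position']); s=c[:2]/c[2]; s=s*(1+im['k1']*(s@s))
    return K[:2,:2]@s+K[:2,2]
def cross(i1,a,i2,b):
    p,r=ray(i1,*a);q,s=ray(i2,*b)
    A=np.stack([r,-s],1); t=np.linalg.lstsq(A,q-p,rcond=None)[0]
    x,y=p+t[0]*r,q+t[1]*s
    return (x+y)/2,np.linalg.norm(x-y)
E
python3 - <<'E'
from h import *
np.set_printoptions(precision=4,suppress=True)
s=read_state(); print(s)
try:
    print(nose_length)
except Exception as e: print(e)
for n in ('side','top','wrist'):
    i=snap(n,n+'0.png'); print(n,i['mtx'],i['k1'],i['position'],i['R'].tolist())
E
```

```text
{'time_s': 0.0, 'joint_positions': array([ 0.9819,  0.159 ,  1.5982,  0.    ,  1.3862, -0.2101]), 'qvel': array([ 0.0006, -0.0003, -0.0009,  0.002 ,  0.0003,  0.0005]), 'tau': array([  0.0012, -38.5563, -32.2113,   0.0701,   0.0377,  -0.0001]), 'position': array([0.2123, 0.5337, 0.2216]), 'tool_rot': array([-0.0004,  0.1883,  0.9821, -0.0008]), 'ft_force': array([ 0.0931, -0.5083, -0.4717]), 'moment': array([-0.0584, -0.0241,  0.029 ]), 'grasp_force': 0.0, 'opening': 0.9974454157793177}
0.008
side [[427.8693   0.     316.2873]
 [  0.     427.8693 204.6503]
 [  0.       0.       1.    ]] -0.08957537443519283 [0.4763 1.3406 0.621 ] [[-0.9998925268395974, -3.249707671163296e-07, 0.014660653812832996], [-0.012626444916980305, 0.50820558077998, -0.8611432288259845], [-0.007450346239189351, -0.8612357909794378, -0.5081509664233047]]
top [[383.6076   0.     318.0982]
 [  0.     383.6076 205.3167]
 [  0.       0.       1.    ]] -0.026397359123009136 [0.3622 0.4569 1.033 ] [[-0.0264001667915712, -0.9902541692372615, 0.13674688845307714], [-0.9991868430002713, 0.03031001006793177, 0.026588645411773255], [-0.030474316539150753, -0.13593374708990766, -0.9902491264492833]]
wrist [[356.2593   0.     319.6213]
 [  0.     356.2593 202.0041]
 [  0.       0.       1.    ]] -0.05948521736460632 [0.1375 0.5642 0.3832] [[0.3677736154772562, 0.8903449401409295, 0.26838117542821915], [0.9299127308175913, -0.3514371945215128, -0.10841684080537865], [-0.0022092582822542395, 0.28944392526410645, -0.9571924222984369]]
```

View pics/top0.png

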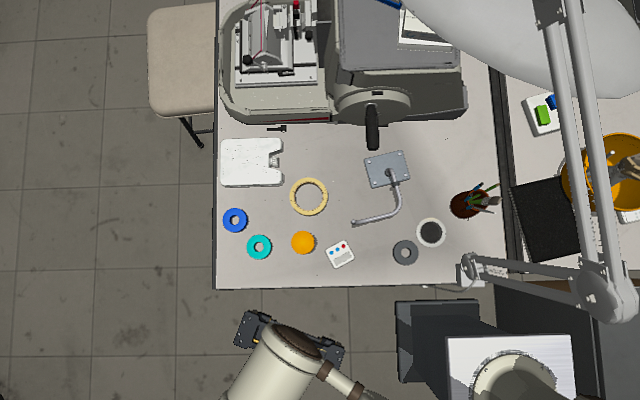

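View pics/side0.png

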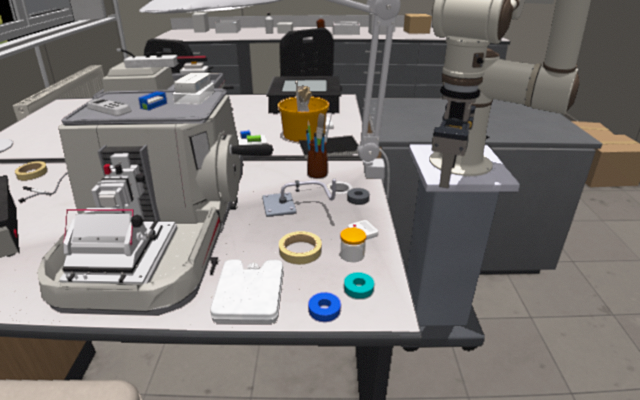

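The top view shows the dark ring at about (405,252), a black disc with a white rim at (431,233), the rail plate at (388,170) and the upright end near (354,222). Next I'll zoom in on both views.

Run:
```python
from h import *
a=cv2.imread('pics/top0.png')[140:280,330:460]; b=cv2.imread('pics/side0.png')[165:240,250:390]
a=cv2.resize(a,None,fx=4,fy=4,interpolation=cv2.INTER_CUBIC); b=cv2.resize(b,None,fx=5,fy=5,interpolation=cv2.INTER_CUBIC)
cv2.imwrite('pics/ta.png',a); cv2.imwrite('pics/sb.png',b)
```

```text
(no output)
```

View pics/ta.png

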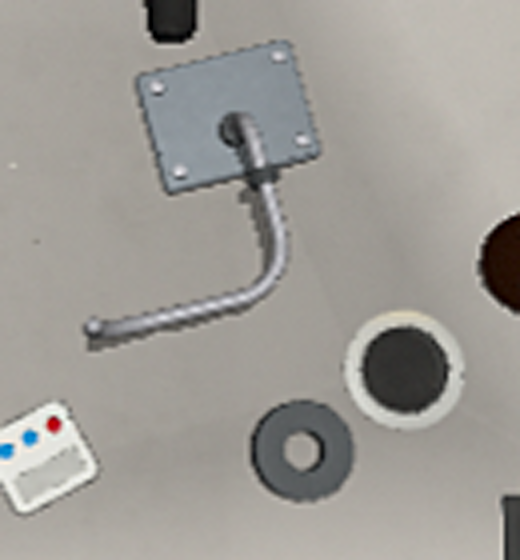

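View pics/sb.png

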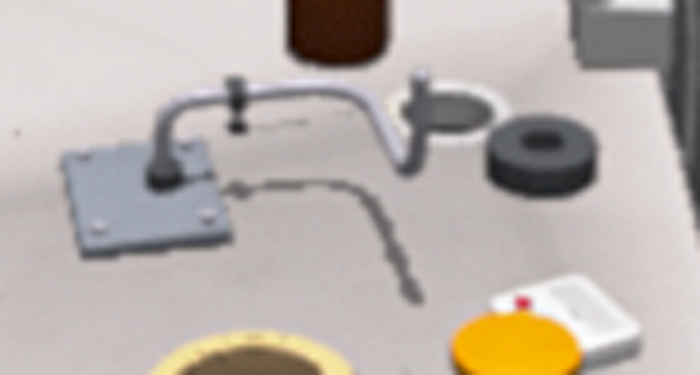

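Run:
```python
from h import *
np.set_printoptions(precision=4,suppress=True)
t=snap('top');s=snap('side')
T=lambda x,y:(330+(x-1.5)/4,140+(y-1.5)/4); S=lambda x,y:(250+(x-2)/5,165+(y-2)/5)
tip,e=cross(t,T(93,326),s,S(421,72)); print('tip',tip,e, onz(t,*T(93,326),.138), onz(s,*S(421,72),.14))
pl=[onz(t,*T(*c),.006) for c in [(138,77),(285,42),(320,155),(168,193)]]; print('plate',np.mean(pl,0)); 
for k in range(4): d=pl[(k+1)%4]-pl[k]; print(np.linalg.norm(d[:2]),np.degrees(np.arctan2(d[1],d[0])))
print('post',onz(t,*T(237,128),.01))
c,e=cross(t,T(262,174),s,S(236,90)); print('collar',c,e,onz(t,*T(262,174),.065))
for p in [(282,245),(276,200),(240,300),(150,320),(265,280)]: print('rod',p,onz(t,*T(*p),.065))
for n,m,z in (('top',t,.022),):
    g=cv2.cvtColor(t['bgr'],cv2.COLOR_BGR2GRAY)[235:268,385:424]
    mk=(g<115).astype(np.uint8); n_,l,st,ce=cv2.connectedComponentsWithStats(mk)
    k=1+np.argmax(st[1:,4]); print(st[k],ce[k]); cnt=max(cv2.findContours((l==k).astype(np.uint8),0,1)[0],key=cv2.contourArea)
    el=cv2.fitEllipse(cnt); print(el); print('ring',onz(t,el[0][0]+385,el[0][1]+235,.018))
print('ring hand',onz(t,*T(302,450),.022),onz(s,*S(543,139),.022))
print('timer',onz(t,340.5,254,.018),'jar',onz(t,303,242,.062),'disc',onz(t,*T(404,369),.0),'cup',onz(t,466,203,.08),'tape',onz(t,309,196,.025))
```

```text
tip [0.4472 0.4006 0.1395] 0.002710158961763752 [0.446  0.4006 0.138 ] [0.4486 0.4012 0.14  ]
plate [0.599  0.2951 0.006 ]
0.10386226450294453 -78.16882711420612
0.0819721179295619 -166.48086296166883
0.10653324500752648 102.42548595533947
0.08304194574642927 11.658229167813278
post [0.5898 0.2899 0.01  ]
collar [0.5471 0.2852 0.0693] 0.0017003446337876954 [0.5471 0.2845 0.065 ]
rod (282, 245) [0.5009 0.2743 0.065 ]
rod (276, 200) [0.5299 0.2765 0.065 ]
rod (240, 300) [0.4666 0.3027 0.065 ]
rod (150, 320) [0.4556 0.36   0.065 ]
rod (265, 280) [0.4788 0.2863 0.065 ]
[  7   5  26  26 456] [19.9715 17.1886]
((19.948158264160156, 17.200618743896484), (24.393171310424805, 25.261001586914062), 114.86705017089844)
ring [0.3717 0.2603 0.018 ]
ring hand [0.3719 0.2607 0.022 ] [0.3731 0.2558 0.022 ]
timer [0.3717 0.4288 0.018 ] jar [0.4039 0.5236 0.062 ] disc [0.4239 0.1854 0.    ] cup [0.4883 0.1139 0.08  ] tape [0.5272 0.5075 0.025 ]
```

```bash
cat >> h.py <<'E'
import json
def Rd(psi):  # tool down, tool y at world angle psi (deg)
    p=np.radians(psi); y=np.array([np.cos(p),np.sin(p),0]); z=np.array([0,0,-1.]); return np.stack([np.cross(y,z),y,z],1)
def rows(way,claw):
    """way: list of (x,y,z,psi,n); prints rounded rows from the measured pose"""
    s=read_state(); p=np.array(s['position']); Q=rotm(s['tool_rot']); out=[]
    for x,y,z,psi,n in way:
        G=np.array([x,y,z]); H=Rd(psi)
        for k in range(n,0,-1):
            d=np.round(Q.T@(G-p)/k/.06,2); w=np.round(R.from_matrix(Q.T@H).as_rotvec()/k/.15,2)
            out.append({"delta_pos":d.tolist(),"rotation":w.tolist(),"claw":claw})
            p=p+Q@d*.06; Q=Q@R.from_rotvec(w*.15).as_matrix()
    print(json.dumps(out)); print(np.round(p,4),np.round(s['position'],4),'psi',np.degrees(np.arctan2(Q[1,1],Q[0,1])))
E
python3 - <<'E'
from h import *
rows([(0.372,0.2605,0.12,12,11)],0)
E
```

```text
[{"delta_pos": [-0.38, -0.3, 0.15], "rotation": [-0.0, 0.0, 0.6], "claw": 0}, {"delta_pos": [-0.4, -0.26, 0.16], "rotation": [-0.0, 0.0, 0.6], "claw": 0}, {"delta_pos": [-0.42, -0.22, 0.15], "rotation": [-0.0, 0.0, 0.59], "claw": 0}, {"delta_pos": [-0.44, -0.18, 0.16], "rotation": [-0.0, 0.0, 0.6], "claw": 0}, {"delta_pos": [-0.46, -0.14, 0.15], "rotation": [-0.0, 0.0, 0.59], "claw": 0}, {"delta_pos": [-0.47, -0.1, 0.16], "rotation": [-0.0, 0.0, 0.6], "claw": 0}, {"delta_pos": [-0.48, -0.06, 0.15], "rotation": [-0.0, 0.0, 0.59], "claw": 0}, {"delta_pos": [-0.48, -0.02, 0.16], "rotation": [-0.0, 0.0, 0.6], "claw": 0}, {"delta_pos": [-0.48, 0.02, 0.15], "rotation": [-0.0, 0.0, 0.59], "claw": 0}, {"delta_pos": [-0.48, 0.07, 0.16], "rotation": [-0.0, 0.0, 0.6], "claw": 0}, {"delta_pos": [-0.46, 0.1, 0.15], "rotation": [-0.0, 0.0, 0.59], "claw": 0}]
[0.3718 0.2606 0.1203] [0.2125 0.534  0.2221] psi 12.003235961758032
```

Emit:
{"fn": "play_rows", "kwargs": {"plan": [{"delta_pos": [-0.38, -0.3, 0.15], "rotation": [0, 0, 0.6], "claw": 0}, {"delta_pos": [-0.4, -0.26, 0.16], "rotation": [0, 0, 0.6], "claw": 0}, {"delta_pos": [-0.42, -0.22, 0.15], "rotation": [0, 0, 0.6], "claw": 0}, {"delta_pos": [-0.44, -0.18, 0.16], "rotation": [0, 0, 0.6], "claw": 0}, {"delta_pos": [-0.46, -0.14, 0.15], "rotation": [0, 0, 0.6], "claw": 0}, {"delta_pos": [-0.47, -0.1, 0.16], "rotation": [0, 0, 0.6], "claw": 0}, {"delta_pos": [-0.48, -0.06, 0.15], "rotation": [0, 0, 0.6], "claw": 0}, {"delta_pos": [-0.48, -0.02, 0.16], "rotation": [0, 0, 0.6], "claw": 0}, {"delta_pos": [-0.48, 0.02, 0.15], "rotation": [0, 0, 0.6], "claw": 0}, {"delta_pos": [-0.48, 0.07, 0.16], "rotation": [0, 0, 0.6], "claw": 0}, {"delta_pos": [-0.46, 0.1, 0.15], "rotation": [0, 0, 0.55], "claw": 0}, {"delta_pos": [0, 0, 0], "rotation": [0, 0, 0], "claw": 0}]}}

```text
time_s: 1.75
position: [0.3713, 0.2593, 0.12]
tool_rot: [-0.0, 0.63, 0.776, -0.001]
ft_force: [-0.6, 0.3, -0.3]
opening: 0.998
grasp_force: 0.0
```

Run:
```python
from h import *
i=snap('wrist','w1.png'); print(proj(i,(0.372,0.2605,0.022)),proj(i,(.447,.4006,.14)))
rows([(0.372,0.2605,0.0105,12,5)],0)
```

```text
[319.2465762  204.54083731] [595.06846446 -14.05500662]
[{"delta_pos": [0.0, 0.0, 0.37], "rotation": [-0.0, -0.0, -0.0], "claw": 0}, {"delta_pos": [0.0, 0.0, 0.37], "rotation": [-0.0, -0.0, -0.0], "claw": 0}, {"delta_pos": [0.0, 0.01, 0.36], "rotation": [-0.0, -0.0, -0.0], "claw": 0}, {"delta_pos": [0.0, 0.0, 0.37], "rotation": [-0.0, -0.0, -0.0], "claw": 0}, {"delta_pos": [0.0, 0.01, 0.36], "rotation": [-0.0, -0.0, -0.0], "claw": 0}]
[0.3723 0.2605 0.0107] [0.3712 0.2603 0.1205] psi 11.969830293909235
```

View pics/w1.png

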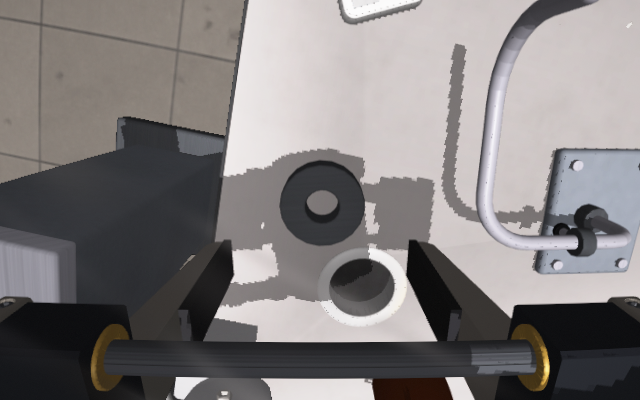

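The ring shows at about (322,203) in the wrist view, within 2–3 px of the prediction. The white-rimmed thing at (363,287) is clear of the fingers. Now I'll descend and grip.

Emit:
{"fn": "play_rows", "kwargs": {"plan": [{"delta_pos": [0.01, 0.01, 0.37], "rotation": [0, 0, 0], "claw": 0}, {"delta_pos": [0, 0.01, 0.37], "rotation": [0, 0, 0], "claw": 0}, {"delta_pos": [0, 0.01, 0.36], "rotation": [0, 0, 0], "claw": 0}, {"delta_pos": [0, 0, 0.37], "rotation": [0, 0, 0], "claw": 0}, {"delta_pos": [0, 0, 0.36], "rotation": [0, 0, 0], "claw": 0}, {"delta_pos": [0, 0, 0], "rotation": [0, 0, 0], "claw": 1}, {"delta_pos": [0, 0, 0], "rotation": [0, 0, 0], "claw": 1}, {"delta_pos": [0, 0, 0], "rotation": [0, 0, 0], "claw": 1}, {"delta_pos": [0, 0, 0], "rotation": [0, 0, 0], "claw": 1}, {"delta_pos": [0, 0, 0], "rotation": [0, 0, 0], "claw": 1}], "squeeze": 25}}

```text
time_s: 3.05
position: [0.3733, 0.262, 0.0117]
tool_rot: [0.0, 0.629, 0.777, 0.001]
ft_force: [-2.5, 1.8, 6.6]
opening: 0.72
grasp_force: 25.0
```

Run:
```python
from h import *
rows([(0.373,0.262,0.19,12,5),(.447,.401,.185,12,6)],1)
```

```text
[{"delta_pos": [0.0, -0.0, -0.59], "rotation": [0.0, -0.0, -0.0], "claw": 1}, {"delta_pos": [0.0, -0.0, -0.6], "rotation": [0.0, -0.0, -0.0], "claw": 1}, {"delta_pos": [0.0, -0.0, -0.59], "rotation": [0.0, -0.0, -0.0], "claw": 1}, {"delta_pos": [0.0, -0.0, -0.6], "rotation": [0.0, -0.0, -0.0], "claw": 1}, {"delta_pos": [0.0, -0.0, -0.59], "rotation": [0.01, -0.01, -0.0], "claw": 1}, {"delta_pos": [0.34, 0.28, 0.01], "rotation": [-0.0, 0.0, -0.0], "claw": 1}, {"delta_pos": [0.33, 0.28, 0.01], "rotation": [-0.0, 0.0, -0.0], "claw": 1}, {"delta_pos": [0.34, 0.28, 0.01], "rotation": [-0.0, 0.0, -0.0], "claw": 1}, {"delta_pos": [0.33, 0.28, 0.02], "rotation": [-0.0, 0.0, -0.0], "claw": 1}, {"delta_pos": [0.34, 0.28, 0.01], "rotation": [-0.0, 0.0, -0.0], "claw": 1}, {"delta_pos": [0.33, 0.29, 0.02], "rotation": [-0.0, 0.0, -0.0], "claw": 1}]
[0.4473 0.4009 0.185 ] [0.3733 0.262  0.0117] psi 11.998009137524834
```

Emit:
{"fn": "play_rows", "kwargs": {"plan": [{"delta_pos": [0, 0, -0.4], "rotation": [0, 0, 0], "claw": 1}, {"delta_pos": [0, 0, -0.64], "rotation": [0, 0, 0], "claw": 1}, {"delta_pos": [0, 0, -0.64], "rotation": [0, 0, 0], "claw": 1}, {"delta_pos": [0, 0, -0.64], "rotation": [0, 0, 0], "claw": 1}, {"delta_pos": [0, 0, -0.64], "rotation": [0, 0, 0], "claw": 1}, {"delta_pos": [0.34, 0.28, 0.01], "rotation": [0, 0, 0], "claw": 1}, {"delta_pos": [0.34, 0.28, 0.01], "rotation": [0, 0, 0], "claw": 1}, {"delta_pos": [0.34, 0.28, 0.01], "rotation": [0, 0, 0], "claw": 1}, {"delta_pos": [0.33, 0.28, 0.01], "rotation": [0, 0, 0], "claw": 1}, {"delta_pos": [0.33, 0.28, 0.01], "rotation": [0, 0, 0], "claw": 1}, {"delta_pos": [0.33, 0.29, 0.02], "rotation": [0, 0, 0], "claw": 1}, {"delta_pos": [0, 0, 0], "rotation": [0, 0, 0], "claw": 1}]}}

```text
time_s: 4.55
position: [0.447, 0.4009, 0.1834]
tool_rot: [-0.0, 0.629, 0.777, -0.001]
ft_force: [0.7, -0.9, -1.3]
opening: 0.72
grasp_force: 25.0
```

Run:
```python
from h import *
np.set_printoptions(precision=4,suppress=True)
st=read_state(); print(st['position'],st['opening'])
i=snap('wrist','w2.png'); s=snap('side'); 
print(proj(i,(.447,.401,.14)),proj(i,st['position']),proj(s,(.447,.401,.14)),proj(s,st['position']))
a=cv2.resize(i['bgr'][60:310,180:460],None,fx=2,fy=2,interpolation=cv2.INTER_CUBIC)
u,v=proj(s,(.447,.401,.15)).astype(int); b=cv2.resize(s['bgr'][v-35:v+35,u-35:u+35],(500,500),interpolation=cv2.INTER_CUBIC); print(u,v)
b=cv2.resize(b,(230,230)) if 0 else b
cv2.imwrite('pics/c2.png',np.hstack([a[:500],b])[:, :1060][:, ::1] if a.shape[1]+500<=800 else cv2.resize(np.hstack([a[:500],b]),(800,int(500*800/(a.shape[1]+500)))))
```

```text
[0.447  0.4009 0.1834] 0.7202852996160319
[317.7092 232.1637] [317.2231 264.4616] [334.4429 178.9555] [334.6921 162.9081]
334 175
```

View pics/c2.png

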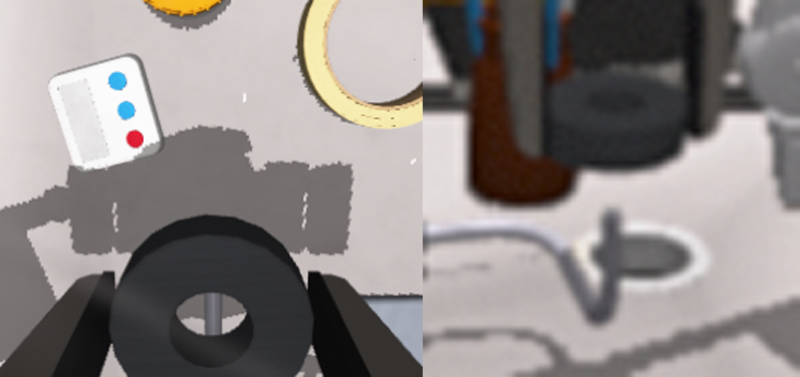

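Run:
```python
from h import *
np.set_printoptions(precision=4,suppress=True)
i=snap('wrist');print(onz(i,180+212/1.509,60+327/1.509,.194),read_state()['position'])
rows([(.447,.401,.138,12,6)],1)
```

```text
[0.4483 0.399  0.194 ] [0.4464 0.3997 0.1838]
[{"delta_pos": [0.0, 0.0, 0.13], "rotation": [-0.0, 0.0, -0.0], "claw": 1}, {"delta_pos": [0.0, 0.0, 0.13], "rotation": [-0.0, 0.0, -0.0], "claw": 1}, {"delta_pos": [0.01, 0.0, 0.13], "rotation": [-0.0, 0.0, -0.0], "claw": 1}, {"delta_pos": [0.0, 0.01, 0.12], "rotation": [-0.0, 0.0, -0.0], "claw": 1}, {"delta_pos": [0.01, 0.0, 0.13], "rotation": [-0.0, 0.0, -0.0], "claw": 1}, {"delta_pos": [0.0, 0.01, 0.12], "rotation": [-0.01, 0.01, -0.0], "claw": 1}]
[0.4473 0.401  0.1382] [0.4464 0.3997 0.1838] psi 11.994909613172572
```

Emit:
{"fn": "play_rows", "kwargs": {"plan": [{"delta_pos": [0, 0, 0.13], "rotation": [0, 0, 0], "claw": 1}, {"delta_pos": [0, 0, 0.13], "rotation": [0, 0, 0], "claw": 1}, {"delta_pos": [0.01, 0, 0.13], "rotation": [0, 0, 0], "claw": 1}, {"delta_pos": [0, 0, 0.13], "rotation": [0, 0, 0], "claw": 1}, {"delta_pos": [0.01, 0, 0.13], "rotation": [0, 0, 0], "claw": 1}, {"delta_pos": [0, 0, 0.13], "rotation": [0, 0, 0], "claw": 1}, {"delta_pos": [0, 0, 0.05], "rotation": [0, 0, 0], "claw": 1}, {"delta_pos": [0, 0, 0], "rotation": [0, 0, 0], "claw": 1}]}}

```text
time_s: 5.7
position: [0.4466, 0.4016, 0.1342]
tool_rot: [-0.0, 0.629, 0.777, -0.0]
ft_force: [0.5, 0.4, -1.7]
opening: 0.72
grasp_force: 25.0
```

Run:
```python
from h import *
print(read_state()['ft_force'])
i=snap('wrist'); s=snap('side')
a=cv2.resize(i['bgr'][100:310,180:460],(400,300)); b=cv2.resize(s['bgr'][140:215,284:384],(400,300),interpolation=cv2.INTER_CUBIC)
cv2.imwrite('pics/c3.png',np.hstack([a,b]))
```

```text
[ 0.46458971  0.44746703 -1.73593329]
```

View pics/c3.png

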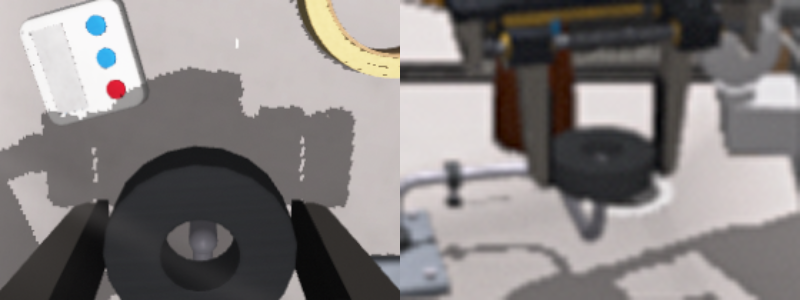

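The rod tip shows in the bore at (203,240) and there is no contact force, so I'll release.

Emit:
{"fn": "play_rows", "kwargs": {"plan": [{"delta_pos": [0, 0, 0], "rotation": [0, 0, 0], "claw": 0}, {"delta_pos": [0, 0, 0], "rotation": [0, 0, 0], "claw": 0}, {"delta_pos": [0, 0, 0], "rotation": [0, 0, 0], "claw": 0}, {"delta_pos": [0, 0, 0], "rotation": [0, 0, 0], "claw": 0}, {"delta_pos": [0, 0, 0], "rotation": [0, 0, 0], "claw": 0}, {"delta_pos": [0, 0, 0], "rotation": [0, 0, 0], "claw": 0}, {"delta_pos": [0, 0, -0.4], "rotation": [0, 0, 0], "claw": 0}, {"delta_pos": [0, 0, -0.4], "rotation": [0, 0, 0], "claw": 0}, {"delta_pos": [0, 0, -0.5], "rotation": [0, 0, 0], "claw": 0}, {"delta_pos": [0, 0, -0.5], "rotation": [0, 0, 0], "claw": 0}, {"delta_pos": [0, 0, 0], "rotation": [0, 0, 0], "claw": 0}]}}

```text
time_s: 7.18
position: [0.4481, 0.4025, 0.2452]
tool_rot: [0.001, 0.629, 0.777, 0.003]
ft_force: [-0.5, 0.1, 0.5]
opening: 1.001
grasp_force: 0.0
```

Run:
```python
from h import *
s=snap('side','s4.png'); i=snap('wrist','w4.png'); t=snap('top','t4.png')
b=cv2.resize(s['bgr'][160:230,264:364],(400,280),interpolation=cv2.INTER_CUBIC); a=cv2.resize(i['bgr'],(400,250)); c=cv2.resize(t['bgr'][165:235,340:420],(400,350),interpolation=cv2.INTER_CUBIC)
v=np.zeros((530,800,3),np.uint8); v[:280,:400]=b; v[280:530,:400]=a; v[:350,400:]=c
cv2.imwrite('pics/c4.png',v); print(read_state()['position'])
```

```text
[0.4460073  0.40127303 0.24054589]
```

View pics/c4.png

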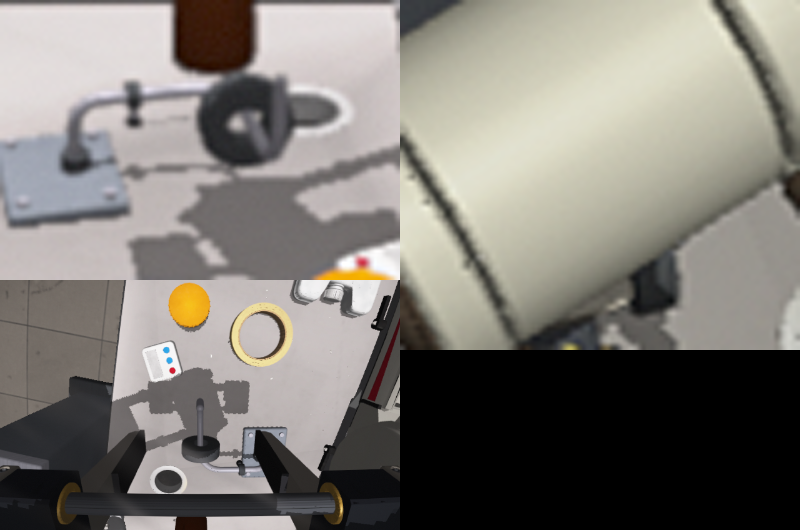

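The ring hangs on leg 1 near the bend: centre about (240,119) in the side crop and (201,445) in the wrist crop. I'll turn the tool a quarter turn above leg 1.

Run:
```python
from h import *
rows([(.463,.331,.20,-78,12)],0)
```

```text
[{"delta_pos": [-0.1, 0.0, 0.06], "rotation": [-0.0, 0.0, 0.87], "claw": 0}, {"delta_pos": [-0.1, 0.02, 0.06], "rotation": [-0.0, 0.0, 0.87], "claw": 0}, {"delta_pos": [-0.1, 0.03, 0.06], "rotation": [-0.0, 0.0, 0.87], "claw": 0}, {"delta_pos": [-0.09, 0.04, 0.06], "rotation": [-0.0, 0.0, 0.87], "claw": 0}, {"delta_pos": [-0.09, 0.05, 0.05], "rotation": [-0.0, 0.0, 0.87], "claw": 0}, {"delta_pos": [-0.08, 0.06, 0.06], "rotation": [-0.0, 0.0, 0.87], "claw": 0}, {"delta_pos": [-0.07, 0.07, 0.05], "rotation": [-0.0, 0.0, 0.88], "claw": 0}, {"delta_pos": [-0.06, 0.08, 0.06], "rotation": [-0.0, 0.0, 0.87], "claw": 0}, {"delta_pos": [-0.04, 0.09, 0.05], "rotation": [0.0, 0.0, 0.88], "claw": 0}, {"delta_pos": [-0.03, 0.09, 0.06], "rotation": [0.0, 0.01, 0.87], "claw": 0}, {"delta_pos": [-0.02, 0.1, 0.05], "rotation": [0.0, 0.0, 0.88], "claw": 0}, {"delta_pos": [-0.01, 0.1, 0.06], "rotation": [0.0, 0.01, 0.87], "claw": 0}]
[0.4632 0.3312 0.1998] [0.446  0.4013 0.2405] psi -77.97826669730632
```

Emit:
{"fn": "play_rows", "kwargs": {"plan": [{"delta_pos": [-0.1, 0, 0.06], "rotation": [0, 0, 0.87], "claw": 0}, {"delta_pos": [-0.1, 0.02, 0.06], "rotation": [0, 0, 0.87], "claw": 0}, {"delta_pos": [-0.1, 0.03, 0.06], "rotation": [0, 0, 0.87], "claw": 0}, {"delta_pos": [-0.09, 0.04, 0.06], "rotation": [0, 0, 0.87], "claw": 0}, {"delta_pos": [-0.09, 0.05, 0.06], "rotation": [0, 0, 0.87], "claw": 0}, {"delta_pos": [-0.08, 0.06, 0.06], "rotation": [0, 0, 0.87], "claw": 0}, {"delta_pos": [-0.07, 0.07, 0.05], "rotation": [0, 0, 0.87], "claw": 0}, {"delta_pos": [-0.06, 0.08, 0.05], "rotation": [0, 0, 0.88], "claw": 0}, {"delta_pos": [-0.04, 0.09, 0.05], "rotation": [0, 0, 0.88], "claw": 0}, {"delta_pos": [-0.03, 0.09, 0.05], "rotation": [0, 0, 0.88], "claw": 0}, {"delta_pos": [-0.02, 0.1, 0.05], "rotation": [0, 0, 0.88], "claw": 0}, {"delta_pos": [-0.01, 0.1, 0.05], "rotation": [0, 0, 0.87], "claw": 0}]}}

```text
time_s: 8.82
position: [0.463, 0.331, 0.2005]
tool_rot: [0.001, 0.995, 0.102, -0.002]
ft_force: [-0.2, 0.6, 1.0]
opening: 1.002
grasp_force: 0.0
```

Emit:
{"fn": "play_rows", "kwargs": {"plan": [{"delta_pos": [0, 0, 0], "rotation": [0, 0, 0], "claw": 0}, {"delta_pos": [0, 0, 0], "rotation": [0, 0, 0], "claw": 0}]}}

```text
time_s: 9.07
position: [0.4635, 0.3316, 0.2019]
tool_rot: [0.0, 0.994, 0.105, -0.001]
ft_force: [-0.3, -0.8, 0.1]
opening: 0.999
grasp_force: 0.0
```

Run:
```python
from h import *
i=snap('wrist','w5.png'); print(read_state()['position'],read_state()['tool_rot'])
```

```text
[0.46364243 0.33175384 0.20224077] [ 7.65613019e-05  9.94484867e-01  1.04879137e-01 -4.58813770e-04]
```

View pics/w5.png

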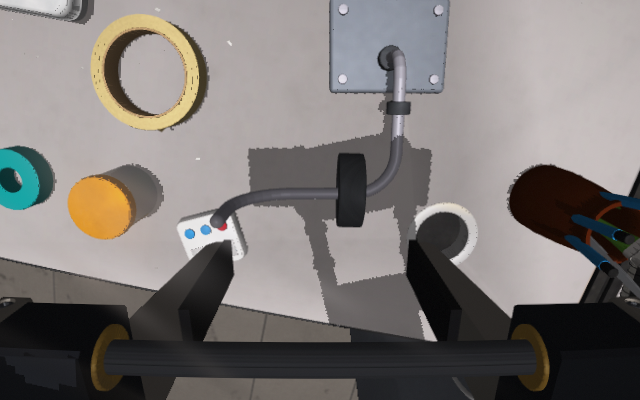

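The wrist view looks nearly straight down. The ring is edge-on at columns 338–366, row 190, collar at (399,108), plate square to the image, and the riser tip near (221,222).

Run:
```python
from h import *
np.set_printoptions(precision=1,suppress=True)
i=snap('wrist'); g=cv2.cvtColor(i['bgr'],cv2.COLOR_BGR2GRAY)
m=(g<60).astype(np.uint8)
for r in (160,175,190,205,220): c=np.where(m[r,325:385])[0]; print(r,c.min()+325,c.max()+325)
for c in (345,352,360): r=np.where(m[145:240,c])[0]; print(c,r.min()+145,r.max()+145)
for c in (392,399,407): r=np.where(m[85:130,c])[0]; print('collar',c,r.min()+85 if len(r) else 0,r.max()+85 if len(r) else 0)
for c in (270,290,310,330): print('rod col',c,g[180:206,c].tolist())
print('leg2 row130',g[130,385:415].tolist())
P=np.array([.5885,.294]); yaw=np.radians(12.2); A=np.array([[np.cos(yaw),-np.sin(yaw)],[np.sin(yaw),np.cos(yaw)]])
rf=lambda u,v,z:(A.T@(onz(i,u,v,z)[:2]-P)*1000)
print('plate',[rf(*p,.006) for p in [(331,92),(443,92),(449,0),(331,0)]])
print('tip',rf(221,222,.138),'post',rf(388,57,.01))
print('leg1',rf(280,195,.065),rf(320,193,.065),'leg2',rf(399,130,.065),'collar front',rf(399,115,.065))
print('ring top',rf(338,190,.09),rf(352,190,.09),rf(366,190,.09))
```

```text
160 338 364
175 337 366
190 338 365
205 336 365
220 336 362
345 153 226
352 154 226
360 154 226
collar 392 91 114
collar 399 0 0
collar 407 108 113
rod col 270 [95, 95, 95, 94, 95, 94, 94, 94, 89, 74, 66, 74, 80, 83, 85, 88, 89, 87, 84, 78, 75, 85, 95, 95, 95, 132]
rod col 290 [93, 95, 94, 94, 94, 93, 94, 88, 72, 69, 77, 83, 89, 99, 107, 102, 93, 84, 77, 77, 88, 94, 93, 94, 93, 94]
rod col 310 [93, 93, 94, 95, 95, 94, 94, 83, 67, 70, 79, 84, 91, 99, 104, 100, 91, 84, 78, 83, 93, 94, 95, 93, 94, 93]
rod col 330 [94, 94, 93, 93, 93, 94, 93, 82, 68, 71, 79, 84, 92, 102, 108, 100, 91, 84, 77, 83, 94, 94, 93, 94, 93, 93]
leg2 row130 [94, 93, 95, 95, 94, 89, 76, 103, 129, 148, 161, 179, 207, 212, 195, 171, 159, 141, 143, 166, 166, 166, 166, 163, 160, 160, 160, 160, 159, 159]
plate [array([-28.1,  51.4]), array([-27.4, -57.5]), array([ 54.8, -56.5]), array([53.3, 51.9])]
tip [-113.2  129.2] post [ 3.7 -1.5]
leg1 [-114.7   97. ] [-113.    62.2] leg2 [-58.8  -3.4] collar front [-46.6  -2.7]
ring top [-103.7   47.9] [-103.7   36.8] [-103.7   25.7]
```

```bash
cat >> h.py <<'E'
P=np.array([.5911,.2915]); YAW=12.5; _y=np.radians(YAW); A=np.array([[np.cos(_y),-np.sin(_y)],[np.sin(_y),np.cos(_y)]])
def w(x,y): return (P+A@np.array([x,y])/1000).tolist()
def rail(p): return A.T@(np.array(p)[:2]-P)*1000
E
python3 - <<'E'
from h import *
print(w(-115,39.8))
rows([(*w(-115,39.8),.14,-77.5,3),(*w(-115,39.8),.0865,-77.5,4)],0.48)
E
```

```text
[0.4702116625464711, 0.3054660254804915]
[{"delta_pos": [0.0, 0.15, 0.35], "rotation": [0.0, 0.0, -0.02], "claw": 0.48}, {"delta_pos": [0.01, 0.15, 0.35], "rotation": [0.0, 0.0, -0.02], "claw": 0.48}, {"delta_pos": [0.0, 0.15, 0.34], "rotation": [0.0, 0.0, -0.02], "claw": 0.48}, {"delta_pos": [0.0, 0.0, 0.22], "rotation": [0.0, 0.0, 0.0], "claw": 0.48}, {"delta_pos": [0.0, 0.0, 0.22], "rotation": [0.0, 0.0, 0.0], "claw": 0.48}, {"delta_pos": [0.0, 0.0, 0.23], "rotation": [0.0, 0.0, 0.0], "claw": 0.48}, {"delta_pos": [0.0, 0.0, 0.22], "rotation": [0.0, 0.0, 0.0], "claw": 0.48}]
[0.47   0.3055 0.0867] [0.4638 0.3318 0.2025] psi -77.46036455654423
```

Emit:
{"fn": "play_rows", "kwargs": {"plan": [{"delta_pos": [0, 0.15, 0.35], "rotation": [0, 0, -0.02], "claw": 0.48}, {"delta_pos": [0.01, 0.15, 0.35], "rotation": [0, 0, -0.02], "claw": 0.48}, {"delta_pos": [0, 0.15, 0.34], "rotation": [0, 0, -0.02], "claw": 0.48}, {"delta_pos": [0, 0, 0], "rotation": [0, 0, 0], "claw": 0.48}, {"delta_pos": [0, 0, 0], "rotation": [0, 0, 0], "claw": 0.48}]}}

```text
time_s: 9.8
position: [0.4707, 0.3059, 0.1414]
tool_rot: [-0.0, 0.994, 0.109, 0.001]
ft_force: [0.3, 0.0, -0.1]
opening: 0.523
grasp_force: 0.0
```

Run:
```python
from h import *
np.set_printoptions(precision=4,suppress=True)
Z=[]; s=read_state(); i=snap('wrist'); print(s['position'],rail(s['position']),s['opening'])
g=cv2.cvtColor(i['bgr'],cv2.COLOR_BGR2GRAY)
u,v=proj(i,(*w(-115,39.8),.09)); print(u,v); u=int(u)
for dv in (-20,-10,0): r=int(v)+dv; print(r,g[r,u-45:u+46:3].tolist(), u-45)
```

```text
[0.4707 0.3059 0.1414] [-114.4529   40.1684] 0.5234952374615086
319.20972787725805 231.04327314436938
211 [123, 80, 80, 80, 79, 81, 81, 80, 81, 83, 40, 45, 43, 42, 40, 41, 40, 42, 42, 42, 42, 68, 77, 84, 90, 97, 106, 103, 91, 83, 101] 274
221 [99, 99, 99, 99, 98, 99, 99, 100, 100, 100, 39, 43, 43, 42, 41, 44, 43, 44, 45, 45, 42, 87, 86, 82, 87, 101, 100, 101, 101, 102, 100] 274
231 [174, 173, 173, 172, 173, 97, 99, 99, 98, 98, 38, 41, 40, 40, 39, 41, 40, 42, 43, 45, 43, 100, 101, 101, 101, 101, 101, 102, 101, 101, 101] 274
```

Emit:
{"fn": "play_rows", "kwargs": {"plan": [{"delta_pos": [0, 0, 0.23], "rotation": [0, 0, 0], "claw": 0.48}, {"delta_pos": [0, 0, 0.23], "rotation": [0, 0, 0], "claw": 0.48}, {"delta_pos": [0, 0, 0.23], "rotation": [0, 0, 0], "claw": 0.48}, {"delta_pos": [0, 0, 0.22], "rotation": [0, 0, 0], "claw": 0.48}, {"delta_pos": [0, 0, 0], "rotation": [0, 0, 0], "claw": 0.48}], "squeeze": 15}}

```text
time_s: 10.48
position: [0.4691, 0.305, 0.0841]
tool_rot: [0.0, 0.994, 0.108, -0.002]
ft_force: [0.2, -0.5, -0.1]
opening: 0.522
grasp_force: 0.0
```

Emit:
{"fn": "play_rows", "kwargs": {"plan": [{"delta_pos": [0, 0, 0], "rotation": [0, 0, 0], "claw": 1}, {"delta_pos": [0, 0, 0], "rotation": [0, 0, 0], "claw": 1}, {"delta_pos": [0, 0, 0], "rotation": [0, 0, 0], "claw": 1}, {"delta_pos": [0, 0, 0], "rotation": [0, 0, 0], "claw": 1}]}}

```text
time_s: 10.98
position: [0.4707, 0.3056, 0.0864]
tool_rot: [-0.0, 0.994, 0.108, 0.001]
ft_force: [0.2, -0.2, 2.2]
opening: 0.24
grasp_force: 15.0
```

Run:
```python
from h import *
s=read_state(); print(s['position'],rail(s['position']),s['ft_force'],s['opening']*92)
z=s['position'][2]
a=[]
for k in range(1,8):
    t=np.radians(90*k/7); a.append((*w(-80-35*np.cos(t),35-35*np.sin(t)),z+.004,-77.5+90*k/7,2))
rows([(*w(-115,37),z+.004,-77.5,2)]+a+[(*w(-66,0),z+.004,12.5,4)],1)
```

```text
[0.47065204 0.30558073 0.08638459] [-114.54523666   39.81666763] [ 0.15306437 -0.20362952  2.22676947] 22.043625304314666
[{"delta_pos": [-0.0, 0.02, -0.03], "rotation": [-0.0, -0.0, -0.0], "claw": 1}, {"delta_pos": [-0.01, 0.03, -0.04], "rotation": [-0.0, -0.01, -0.01], "claw": 1}, {"delta_pos": [0.01, 0.08, 0.0], "rotation": [-0.0, 0.0, -0.75], "claw": 1}, {"delta_pos": [-0.0, 0.08, 0.0], "rotation": [-0.0, 0.0, -0.74], "claw": 1}, {"delta_pos": [0.01, 0.06, 0.0], "rotation": [-0.0, 0.0, -0.75], "claw": 1}, {"delta_pos": [-0.01, 0.07, 0.0], "rotation": [-0.0, 0.0, -0.75], "claw": 1}, {"delta_pos": [0.01, 0.07, 0.0], "rotation": [-0.0, 0.0, -0.75], "claw": 1}, {"delta_pos": [0.0, 0.06, 0.0], "rotation": [-0.0, 0.0, -0.74], "claw": 1}, {"delta_pos": [0.01, 0.07, 0.0], "rotation": [-0.0, 0.0, -0.75], "claw": 1}, {"delta_pos": [0.0, 0.06, 0.0], "rotation": [-0.0, 0.0, -0.75], "claw": 1}, {"delta_pos": [0.01, 0.07, 0.0], "rotation": [-0.0, 0.0, -0.75], "claw": 1}, {"delta_pos": [-0.0, 0.06, 0.0], "rotation": [-0.0, -0.0, -0.75], "claw": 1}, {"delta_pos": [0.01, 0.07, 0.0], "rotation": [-0.0, -0.0, -0.75], "claw": 1}, {"delta_pos": [-0.0, 0.06, 0.0], "rotation": [-0.0, -0.0, -0.74], "claw": 1}, {"delta_pos": [0.01, 0.06, 0.0], "rotation": [-0.0, -0.0, -0.75], "claw": 1}, {"delta_pos": [-0.01, 0.07, 0.0], "rotation": [-0.0, -0.0, -0.75], "claw": 1}, {"delta_pos": [0.0, 0.06, 0.0], "rotation": [-0.0, -0.0, 0.0], "claw": 1}, {"delta_pos": [0.0, 0.06, 0.0], "rotation": [-0.0, -0.0, 0.0], "claw": 1}, {"delta_pos": [0.0, 0.06, 0.0], "rotation": [-0.0, -0.0, 0.0], "claw": 1}, {"delta_pos": [0.0, 0.05, 0.0], "rotation": [-0.0, -0.0, 0.0], "claw": 1}]
[0.5265 0.2771 0.0906] [0.4707 0.3056 0.0864] psi 12.520296642169635
```

Emit:
{"fn": "play_rows", "kwargs": {"plan": [{"delta_pos": [0, 0.02, -0.03], "rotation": [0, 0, 0], "claw": 1}, {"delta_pos": [-0.01, 0.03, -0.04], "rotation": [0, 0, 0], "claw": 1}, {"delta_pos": [0.01, 0.08, 0], "rotation": [0, 0, -0.75], "claw": 1}, {"delta_pos": [0, 0.08, 0], "rotation": [0, 0, -0.75], "claw": 1}, {"delta_pos": [0.01, 0.06, 0], "rotation": [0, 0, -0.75], "claw": 1}, {"delta_pos": [0, 0.07, 0], "rotation": [0, 0, -0.75], "claw": 1}, {"delta_pos": [0, 0.07, 0], "rotation": [0, 0, -0.75], "claw": 1}, {"delta_pos": [0, 0.06, 0], "rotation": [0, 0, -0.75], "claw": 1}, {"delta_pos": [0.01, 0.07, 0], "rotation": [0, 0, -0.75], "claw": 1}]}}

```text
time_s: 12.1
position: [0.4863, 0.2783, 0.0898]
tool_rot: [-0.0, 0.876, 0.483, -0.0]
ft_force: [-0.3, 0.3, -0.6]
opening: 0.235
grasp_force: 15.0
```

Run:
```python
from h import *
s=read_state(); Q=rotm(s['tool_rot']); print(rail(s['position']),s['position'][2],s['ft_force'],np.degrees(np.arctan2(Q[1,1],Q[0,1]))-12.5)
z=.0905; a=[]
for k in range(1,8):
    t=np.radians(45+45*k/7); a.append((*w(-80-35*np.cos(t),35-35*np.sin(t)),z,-77.5+45+45*k/7,1))
rows(a+[(*w(-66,0),z,12.5,4)],1)
```

```text
[-105.14549379    9.79828315] 0.08981628854532306 [-0.3280816   0.28931811 -0.63936347] -44.723684660947725
[{"delta_pos": [0.01, 0.06, -0.01], "rotation": [-0.0, 0.0, -0.72], "claw": 1}, {"delta_pos": [0.01, 0.07, -0.0], "rotation": [-0.0, 0.0, -0.74], "claw": 1}, {"delta_pos": [0.0, 0.07, -0.0], "rotation": [-0.0, 0.0, -0.75], "claw": 1}, {"delta_pos": [0.0, 0.06, -0.0], "rotation": [-0.0, 0.0, -0.75], "claw": 1}, {"delta_pos": [0.01, 0.07, -0.0], "rotation": [-0.0, 0.0, -0.75], "claw": 1}, {"delta_pos": [0.0, 0.06, -0.0], "rotation": [-0.0, 0.0, -0.75], "claw": 1}, {"delta_pos": [0.01, 0.07, -0.0], "rotation": [-0.0, 0.0, -0.74], "claw": 1}, {"delta_pos": [-0.0, 0.06, -0.0], "rotation": [-0.0, 0.0, -0.0], "claw": 1}, {"delta_pos": [-0.0, 0.06, -0.0], "rotation": [-0.0, 0.0, -0.0], "claw": 1}, {"delta_pos": [-0.0, 0.05, -0.0], "rotation": [-0.0, 0.0, -0.0], "claw": 1}, {"delta_pos": [-0.0, 0.06, -0.0], "rotation": [-0.0, 0.0, -0.0], "claw": 1}]
[0.5266 0.2775 0.0904] [0.4863 0.2783 0.0898] psi 12.467027131237936
```

Emit:
{"fn": "play_rows", "kwargs": {"plan": [{"delta_pos": [0.01, 0.06, -0.01], "rotation": [0, 0, -0.72], "claw": 1}, {"delta_pos": [0.01, 0.07, 0], "rotation": [0, 0, -0.74], "claw": 1}, {"delta_pos": [0, 0.07, 0], "rotation": [0, 0, -0.75], "claw": 1}, {"delta_pos": [0, 0.06, 0], "rotation": [0, 0, -0.75], "claw": 1}, {"delta_pos": [0.01, 0.07, 0], "rotation": [0, 0, -0.75], "claw": 1}, {"delta_pos": [0, 0.06, 0], "rotation": [0, 0, -0.75], "claw": 1}, {"delta_pos": [0.01, 0.07, 0], "rotation": [0, 0, -0.74], "claw": 1}, {"delta_pos": [0, 0.06, 0], "rotation": [0, 0, 0], "claw": 1}, {"delta_pos": [0, 0.06, 0], "rotation": [0, 0, 0], "claw": 1}, {"delta_pos": [0, 0.05, 0], "rotation": [0, 0, 0], "claw": 1}, {"delta_pos": [0, 0, 0], "rotation": [0, 0, 0], "claw": 1}]}}

```text
time_s: 13.48
position: [0.5235, 0.2769, 0.0906]
tool_rot: [0.0, 0.628, 0.778, 0.0]
ft_force: [1.3, -0.7, -0.9]
opening: 0.236
grasp_force: 15.0
```

Run:
```python
from h import *
s=read_state(); Q=rotm(s['tool_rot']); print(rail(s['position']),s['position'][2],s['ft_force'],np.degrees(np.arctan2(Q[1,1],Q[0,1]))-12.5)
i=snap('wrist','w6.png'); sd=snap('side','s6.png'); print(proj(i,(*w(-49,0),.065)))
a=cv2.resize(i['bgr'][120:330,180:460],(400,300)); b=cv2.resize(sd['bgr'][150:225,250:350],(400,300),interpolation=cv2.INTER_CUBIC)
cv2.imwrite('pics/c6.png',np.hstack([a,b]))
```

```text
[-69.18290913   0.37873299] 0.09060620072868392 [ 1.34584405 -0.65190492 -0.91435903] -0.27032629808870645
[352.86173468 244.40149461]
```

View pics/c6.png

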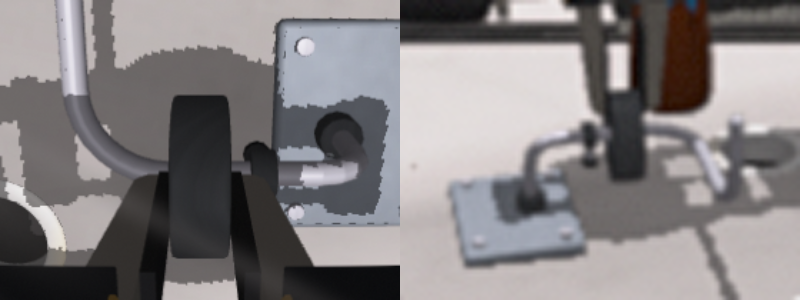

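The ring is on leg 2, just short of the collar, and nothing is touching. I've used all ten picture views, so the rest goes by force readings and masks. Next I'll lower it to its hanging height, then push.

Emit:
{"fn": "play_rows", "kwargs": {"plan": [{"delta_pos": [0, 0, 0.035], "rotation": [0, 0, 0], "claw": 1}, {"delta_pos": [0, 0, 0.03], "rotation": [0, 0, 0], "claw": 1}, {"delta_pos": [0, 0, 0], "rotation": [0, 0, 0], "claw": 1}]}}

```text
time_s: 13.95
position: [0.5235, 0.2771, 0.0871]
tool_rot: [0.0, 0.628, 0.779, 0.0]
ft_force: [-0.8, 0.6, 1.3]
opening: 0.236
grasp_force: 15.0
```

Emit:
{"fn": "play_rows", "kwargs": {"plan": [{"delta_pos": [0, 0.03, 0], "rotation": [0, 0, 0], "claw": 1}, {"delta_pos": [0, 0.03, 0], "rotation": [0, 0, 0], "claw": 1}, {"delta_pos": [0, 0.03, 0], "rotation": [0, 0, 0], "claw": 1}, {"delta_pos": [0, 0.03, 0], "rotation": [0, 0, 0], "claw": 1}, {"delta_pos": [0, 0, 0], "rotation": [0, 0, 0], "claw": 1}]}}

```text
time_s: 14.58
position: [0.5308, 0.2786, 0.087]
tool_rot: [0.0, 0.628, 0.779, 0.001]
ft_force: [-0.7, 0.7, 3.3]
opening: 0.24
grasp_force: 15.0
```

Emit:
{"fn": "play_rows", "kwargs": {"plan": [{"delta_pos": [0, 0.02, 0], "rotation": [0, 0, 0], "claw": 1}, {"delta_pos": [0, 0.02, 0], "rotation": [0, 0, 0], "claw": 1}, {"delta_pos": [0, 0, 0], "rotation": [0, 0, 0], "claw": 1}]}}

```text
time_s: 14.95
position: [0.5321, 0.2789, 0.087]
tool_rot: [-0.0, 0.628, 0.779, -0.001]
ft_force: [-3.7, 0.6, 6.8]
opening: 0.24
grasp_force: 15.0
```

Emit:
{"fn": "play_rows", "kwargs": {"plan": [{"delta_pos": [0, 0.02, 0], "rotation": [0, 0, 0], "claw": 1}, {"delta_pos": [0, 0, 0], "rotation": [0, 0, 0], "claw": 1}]}}

```text
time_s: 15.2
position: [0.5322, 0.2789, 0.0869]
tool_rot: [-0.001, 0.627, 0.779, -0.002]
ft_force: [-7.4, -0.9, 10.9]
opening: 0.241
grasp_force: 15.0
```

Emit:
{"fn": "play_rows", "kwargs": {"plan": [{"delta_pos": [0, 0.03, -0.01], "rotation": [0, 0, 0], "claw": 1}, {"delta_pos": [0, 0.03, 0], "rotation": [0, 0, 0], "claw": 1}, {"delta_pos": [0, 0, 0], "rotation": [0, 0, 0], "claw": 1}]}}

```text
time_s: 15.58
position: [0.5325, 0.279, 0.0869]
tool_rot: [-0.004, 0.627, 0.779, -0.005]
ft_force: [-17.4, -3.6, 16.4]
opening: 0.236
grasp_force: 15.0
```

Emit:
{"fn": "play_rows", "kwargs": {"plan": [{"delta_pos": [0, -0.03, -0.01], "rotation": [0, 0, 0], "claw": 1}, {"delta_pos": [0, -0.03, 0], "rotation": [0, 0, 0], "claw": 1}, {"delta_pos": [0, 0, 0], "rotation": [0, 0, 0], "claw": 1}]}}

```text
time_s: 15.95
position: [0.5322, 0.2789, 0.087]
tool_rot: [-0.001, 0.627, 0.779, -0.002]
ft_force: [-5.6, -0.3, 2.8]
opening: 0.234
grasp_force: 15.0
```

Emit:
{"fn": "play_rows", "kwargs": {"plan": [{"delta_pos": [0, 0, 0], "rotation": [0, 0, 0], "claw": 0.6}, {"delta_pos": [0, 0, 0], "rotation": [0, 0, 0], "claw": 0.55}, {"delta_pos": [0, 0, 0], "rotation": [0, 0, 0], "claw": 0.5}, {"delta_pos": [0, 0, 0], "rotation": [0, 0, 0], "claw": 0.5}, {"delta_pos": [0, 0, -0.2], "rotation": [0, 0, 0], "claw": 0.5}, {"delta_pos": [0, 0, -0.4], "rotation": [0, 0, 0], "claw": 0.5}, {"delta_pos": [0, 0, -0.5], "rotation": [0, 0, 0], "claw": 0.5}, {"delta_pos": [0, 0, -0.5], "rotation": [0, 0, 0], "claw": 0.5}, {"delta_pos": [0, 0, -0.5], "rotation": [0, 0, 0], "claw": 0.5}, {"delta_pos": [0, 0, 0], "rotation": [0, 0, 0], "claw": 0.5}]}}

```text
time_s: 17.2
position: [0.5358, 0.2798, 0.2177]
tool_rot: [0.002, 0.628, 0.779, 0.003]
ft_force: [0.3, -1.1, -0.4]
opening: 0.497
grasp_force: 0.0
```

Run:
```python
from h import *
np.set_printoptions(precision=4,suppress=True)
i=snap('wrist','w7.png'); s=read_state(); print(s['position'],rail(s['position']))
g=cv2.cvtColor(i['bgr'],cv2.COLOR_BGR2GRAY)
u0,v0=proj(i,(*w(-59.6,0),.09)); u1,v1=proj(i,(*w(-48.6,0),.075)); print(u0,v0,u1,v1)
for dv in range(-24,22,4):
    r=int(v1)+dv; print(r,int(u0)-24,g[r,int(u0)-24:int(u0)+60:2].tolist())
```

```text
[0.5346 0.2794 0.2152] [-57.7911   0.3991]
313.29402556908576 195.94885783945784 325.8875000305551 191.2703951625673
167 289 [108, 108, 107, 106, 107, 106, 56, 41, 42, 40, 39, 38, 39, 38, 40, 40, 38, 37, 36, 94, 106, 106, 105, 104, 104, 106, 68, 77, 91, 92, 91, 92, 90, 90, 90, 91, 91, 73, 25, 27, 40, 71]
171 289 [108, 107, 106, 107, 106, 105, 57, 43, 41, 41, 40, 42, 42, 41, 42, 40, 38, 40, 39, 95, 106, 107, 107, 105, 105, 107, 65, 77, 90, 90, 91, 91, 89, 90, 91, 90, 40, 29, 47, 46, 46, 77]
175 289 [107, 107, 107, 107, 106, 107, 55, 43, 43, 43, 45, 44, 43, 42, 41, 43, 42, 43, 42, 84, 82, 74, 87, 97, 107, 108, 63, 77, 90, 90, 90, 91, 93, 91, 91, 88, 26, 46, 50, 50, 57, 61]
179 289 [109, 108, 107, 108, 108, 107, 51, 45, 45, 48, 47, 46, 44, 42, 45, 44, 44, 44, 43, 33, 34, 33, 33, 32, 56, 107, 63, 78, 91, 91, 90, 91, 91, 91, 90, 90, 48, 47, 49, 51, 56, 59]
183 289 [87, 87, 86, 86, 87, 86, 49, 48, 50, 49, 48, 47, 46, 46, 46, 48, 47, 48, 46, 39, 39, 40, 39, 39, 44, 87, 88, 88, 88, 89, 88, 88, 88, 88, 88, 88, 88, 90, 89, 85, 86, 89]
187 289 [127, 125, 125, 126, 125, 127, 59, 52, 52, 50, 50, 
[... 577 characters left out ...]
 46, 47, 48, 50, 46, 95, 105, 105, 105, 107, 108, 108, 64, 79, 87, 89, 88, 89, 89, 87, 88, 88, 88, 88, 125, 174, 174, 173]
203 289 [106, 105, 105, 106, 106, 107, 68, 43, 45, 45, 44, 44, 42, 44, 43, 44, 45, 47, 46, 97, 108, 107, 108, 108, 108, 108, 63, 80, 88, 87, 88, 88, 87, 87, 87, 87, 88, 89, 155, 171, 170, 170]
207 289 [106, 106, 106, 107, 106, 107, 75, 41, 42, 44, 44, 44, 42, 42, 42, 42, 43, 44, 44, 98, 107, 107, 107, 107, 106, 107, 63, 79, 87, 88, 88, 88, 88, 88, 87, 87, 88, 88, 113, 159, 168, 168]
211 289 [106, 106, 107, 106, 107, 107, 91, 40, 40, 40, 42, 43, 42, 41, 40, 39, 40, 41, 40, 103, 108, 108, 108, 107, 107, 107, 65, 81, 88, 88, 78, 117, 116, 87, 88, 88, 87, 87, 87, 85, 85, 86]
```

The picture shows the ring directly against the collar: no lighter pixel columns between them, and the full collar width is visible. The gripper is clear, so I'll hand in the job.

```bash
python3 -c "
from h import *
print(read_state()['time_s']); print(close_job())"
```

```text
17.25
the job is handed in; nothing more can be done
None
```

The clamping ring hangs on leg 2 against the stop collar, pushed home with about 17 N and no visible gap, the jar, timer and tape were never touched, and the job was handed in at 17.25 s.

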